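# Pop the wide curing box's push-push hatch

### The arm

A 6-joint arm with a two-finger parallel gripper is mounted at the origin on a cart in front of the work surface, level with it; the furniture and walls round the work are solid. World frame = base frame: x ahead of the robot, y to its left, z up, the work surface at z = 0. Lengths are in mm, angles in rad, forces in N, time in s.
With the tool pointing down it reaches from about 275 to 750 mm from the base axis. Payload 10.2 kg.
Tool frame: the origin (TCP) lies at the very end of the fingers, on their centre line; the grasp point (between the pads) lies 19 mm behind it; z points along the fingers, y is the line along which they close (so a half turn about z gives the same grasp; the last joint's range is limited). The gripper opens to 85 mm and grips with 20 to 120 N. Pads are 22 mm wide; open, the fingers measure 114 mm over their backs; the gripper's body (76 mm by 85 mm) begins 54 mm behind the grasp point. The pads swing forward as they close: fully open they stand 13 mm farther back than shut.
Start: joints at [1.081, 0.313, 1.498, -0, 1.331, -0.223], TCP at [138.427, 506.428, 231.294] pointing down, gripper open.
Joint ranges: [-2.94, 2.94], [-0.97, 2.17], [0.19, 2.56], [-1.23, 4.37], [0.02, 3.11], [-2.88, 2.88]. Speed limits (rad/s): [2.39, 2.39, 3.01, 3.14, 3.14, 3.14].

### API

Orientations are given as a unit quaternion [w, x, y, z].
In Python, from rig import ctrl gives the robot as it stands.
- The arm moves only by the shell command python3 -m pendant 'ROWS' [FORCE]. ROWS is JSON, a list that holds one entry, the list of rows, each a list of 5 numbers: the shift along the tool's x, y, z normalised to -1 to 1, where 1 is 200 mm, then the turn about the tool's z normalised to -1 to 1, where 1 is pi rad, then the opening, from 0 (shut) to 1 (fully open). In form: [[[dx, dy, dz, spin, hand], ...]]. A call has 1 to 12 rows; each row is the pose to reach, as a shift and turn from the pose commanded when the call began, along the tool's axes at that moment, turning the shorter way round; what a row does not reach only later rows make up. A row lasts 1/10 s, in which the tool goes at most 50 mm and 8.59 degrees, less where a joint would pass 70% of its speed; a pose out of reach is approached as far as the arm can. A call with a number of a shift or a turn outside -1 to 1 is refused whole. A call with a gripper value outside its range is refused whole. The fingers move at their own pace and stop on an object; FORCE is the grip in N (left out, the last holds). Time passes only in rows, so rows that repeat a pose let the fingers close. It gives the time, the measured TCP pose, the force, the opening and the grip force at its end, in the units of the state.
- ctrl.sense(): the state, without advancing time (a new reading comes with each control period).
- ctrl.capture(name): name is "side" or "top" or "wrist"; returns (picture, depth): 400x640x3 uint8, blue, green, red; 400x640 float32, mm along the optical axis (not along the pixel's ray), 0 where there is no reading.
- ctrl.get_calibration(name): a dict with "K" (3x3 intrinsics, pixels), "origin" and "rotation" of the camera in the world. Camera axes: x right, y down, z forward; pixel columns grow to the right and rows downward; lengths in mm; the calibration is good to about 2 mm. A picture is of the moment at which its call begins: read the wrist's pose just before it. get_calibration takes no time and is no camera call; for the wrist camera it gives the pose at the moment of the call.
- ctrl.finish_job(): hands the job in; it is judged then, once.
The state is a dict: "time_s": time; "joints": joint angles; "dq": joint speeds; "tau": joint torques, N m; "eef_pos": TCP position; "ee_rot": TCP orientation; "force": force on the tool from outside, world axes, zero at the start; "wrist_torque": the same for the moment, N m; "grip_width": opening from 0.0 (shut) to 1.0 (fully open); "grip_force": force on a finger pad.
Only numpy, scipy, OpenCV 4.12 (cv2) and the standard library are available. Lean on these libraries where they do the work, as an engineer would, in place of code of your own. Each camera call takes 0.05 s, during which the arm holds its last target. There are 200 camera calls.

### The job

Two white light-curing boxes stand shut on the worktop. Press once on the round mark near the front edge of the wider box's hatch until its push-push latch lets go, draw back so that the hatch pops up, and watch for two seconds that it stays open by itself. Only press: pick nothing up, leave the narrower box shut and the things around where they are.

Things in the scene. Friction and masses are not known exactly. Their poses are not given: they have to be found in the camera images.
- wide_box: white box 156 mm wide (its y), 120 deep (its x), 70 high, fixed, turned up to 0.35 rad; origin at the centre of its underside, x from its front to its back. On top a white hatch with an amber window: 122 mm wide, 93 deep, 12 thick, 10 mm proud of the box; hinge line at the back, parallel to y, 46 mm behind the origin and 74 mm up
- wide_box_press (a point): the spot to press: centre of the round mark (25 mm ring) on the top face of the wide box's hatch, 80 mm above the worktop when shut, 32 mm in front of the box's origin; the hatch's front edge lies 16 mm further forward. It moves with the hatch. Its x points from the front to the hinge, z up out of the hatch
- wide_box_lid (a joint): angle of the wide box's hatch, rad: 0 (within 0.006) latched shut, -0.077 pressed in to its hard stop, 0.60 popped (front edge 54 mm higher, held by its spring). Press the mark down 6 mm (about 3 N, then the hard stop) and let go: it springs up and stays. Pressed under 4 mm it may stay latched. A second press on the popped hatch latches it again
- wide_box_pin (a joint): position of the follower inside the wide box's latch, m: 0 latched, about +0.004 once pressed fully in and while the hatch comes up, about -0.004 after the hatch has popped (set for the next press). Out of reach; no need to use it
- narrow_box_press (a point): the same round mark on the hatch of the narrow box (92 mm wide, hatch 58 mm wide, otherwise the same as the wide box), fixed to the worktop; not to be pressed
- narrow_box_lid (a joint): angle of the narrow box's hatch, rad: 0 shut and latched; to be left so
- green_cast: loose green dental cast, 51x66x31 mm, origin at the centre of its underside; to be left alone
- white_cast: loose white dental cast, 51x66x31 mm, origin at the centre of its underside; to be left alone
- small_jar: loose small jar with a blue cap, 37 mm across, 50 mm high, between the two boxes, origin at the centre of its underside; to be left alone
- powder_jar: loose white jar with a white cap, 53 mm across, 62 mm high, behind the boxes, origin at the centre of its underside; to be left alone
- brown_bottle: loose brown bottle with a black cap, 41 mm across, 78 mm high, behind the boxes, origin at the centre of its underside; to be left alone
- scoop: loose blue scoop, 39x107x25 mm, right of the boxes, origin at the centre of its underside; to be left alone
- wheel: loose pale polishing wheel, 32 mm across, 12 mm high, left of the boxes, origin at the centre of its underside; to be left alone
Not all that is in view belongs to the job. Leave any purple look-alike of the part that bears narrow_box_press alone.

How it is judged (in metres and radians):
On the way, in this order (a step that is already met when the one before it is completed fails the run):
1. the wide box's hatch is pressed in at the round mark (value of joint wide_box_lid below -0.04 rad and horizontal distance between the grasp point and wide_box_press below 0.035 m), for 0.02 s.
2. the hatch has popped up and stands open untouched for two seconds (value of joint wide_box_lid above 0.5 rad and contact force between each of the fingers, the arm and wide_box below 0.1 N), for 1.8 s.
At the end, for the whole second after the job is handed in: the wide box's hatch stands popped open by itself (above 0.5 rad, still), after standing so untouched for about two seconds; the narrow box's hatch is shut (within 0.02 rad below and 0.05 rad above flush); no loose thing has moved more than 15 mm (value of joint wide_box_lid above 0.5 rad and velocity of joint wide_box_lid between -0.1 and 0.1 rad/s and value of joint narrow_box_lid between -0.02 and 0.05 rad).
It fails at once if the wide box's hatch is pressed a second time (pushed down again after it has popped) (value of joint wide_box_pin below -0.003 m and value of joint wide_box_lid below 0.1 rad).
It fails at once if the narrow box's hatch is pressed or opened (value of joint narrow_box_lid below -0.03 rad or value of joint narrow_box_lid above 0.1 rad).
It fails at once if a loose thing is lifted, carried or knocked more than 15 mm (distance of any of green_cast, white_cast, small_jar, powder_jar, brown_bottle, scoop, wheel from where it was at the start of the episode above 0.015 m).
It also fails if it takes over 32 s, if anything falls off the work surface, if the arm or the gripper's body presses on something with over 40 N, if the wrist force passes 120 N, or if a joint passes its speed limit or range.

## Working session

There is one attempt and no reset: what is moved stays moved. The work goes in short steps, Python scripts to look and compute and a shell command to move; the robot and the scene stay as the last step left them, time stands still between calls to the robot, and variables do not carry over. Pictures are saved under pics/ and viewed, at most 10 in all, crops included, and the job is handed in when it is done.

```bash
mkdir -p pics; python3 - <<'E'
from rig import ctrl
import cv2,numpy as np
s=ctrl.sense();print({k:s[k] for k in("time_s","eef_pos","ee_rot","force","grip_width")})
for n in("top","side"):
    p,d=ctrl.capture(n);cv2.imwrite(f"pics/{n}0.png",p);np.save(f"pics/{n}0.npy",d)
    c=ctrl.get_calibration(n);print(n,c)
E
```

```text
{'time_s': 0.0, 'eef_pos': array([138.29616757, 506.1867448 , 230.72757653]), 'ee_rot': array([-2.36386187e-04,  1.32991134e-01,  9.91117013e-01, -6.07034668e-04]), 'force': array([-0.33240936, -0.22926597, -0.20474314]), 'grip_width': 1.0005741724135429}
top {'K': array([[413.75434155,   0.        , 319.47526201],
       [  0.        , 413.75434155, 199.07995051],
       [  0.        ,   0.        ,   1.        ]]), 'origin': array([ 428.22241177,   31.05920583, 1513.85609553]), 'rotation': array([ 0.03661973, -0.70344058,  0.70909407, -0.03187394])}
side {'K': array([[501.93743091,   0.        , 330.01729445],
       [  0.        , 501.93743091, 194.89323444],
       [  0.        ,   0.        ,   1.        ]]), 'origin': array([ 380.1827169 , 1404.19652581,  803.2671499 ]), 'rotation': array([ 0.04707106, -0.05215111,  0.85071981, -0.52090344])}
```

View pics/top0.png

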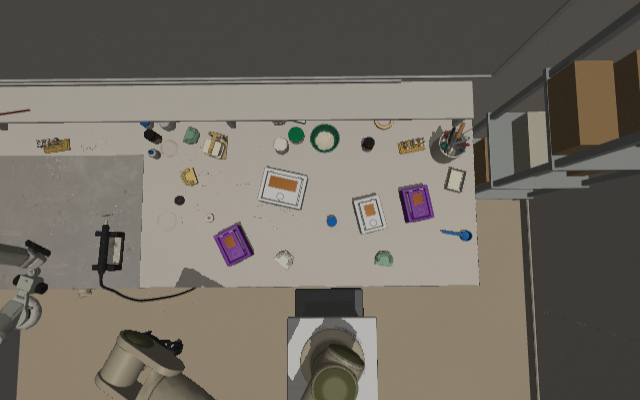

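View pics/side0.png

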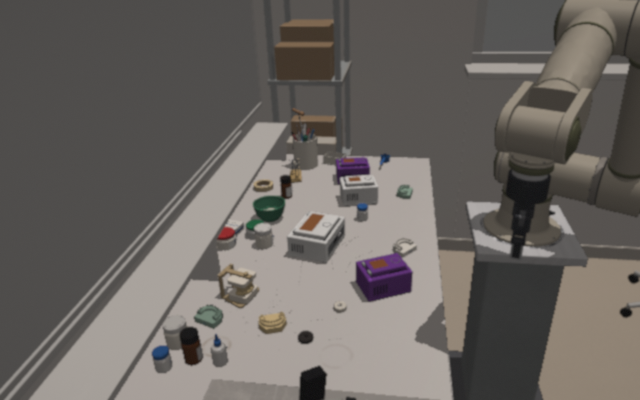

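The top view shows the wide white box at about (283,188), with its mark near (280,197). The narrow box is at (369,214), with purple look-alikes at (233,245) and (417,203). Next I'll measure the wide box.

```bash
cat > h.py <<'E'
import numpy as np,cv2
from rig import ctrl
from scipy.spatial.transform import Rotation as R
def rot(q): return R.from_quat(np.roll(q,-1)).as_matrix()
def cast(c,uv,z):
    uv=np.atleast_2d(np.float64(uv)); d=np.c_[uv,np.ones(len(uv))]@np.linalg.inv(c["K"]).T@rot(c["rotation"]).T
    return c["origin"]+d*((z-c["origin"][2])/d[:,2])[:,None]
E
python3 - <<'E'
from h import *
c=ctrl.get_calibration("top");p=cv2.imread("pics/top0.png");d=np.load("pics/top0.npy")
x0,y0,x1,y1=250,160,320,220
cv2.imwrite("pics/crop1.png",cv2.resize(p[y0:y1,x0:x1],None,fx=10,fy=10,interpolation=cv2.INTER_CUBIC))
hsv=cv2.cvtColor(p,cv2.COLOR_BGR2HSV)
m=cv2.inRange(hsv,(3,120,90),(20,255,255));k=np.zeros_like(m);k[y0:y1,x0:x1]=255;m&=k
pts=cv2.findNonZero(m);r=cv2.minAreaRect(pts);print(len(pts),r,cast(c,r[0],80))
bp=cast(c,cv2.boxPoints(r),80);print(bp)
# depth -> world heights
v,u=np.mgrid[y0:y1,x0:x1];D=d[y0:y1,x0:x1].ravel()
P=np.c_[u.ravel(),v.ravel(),np.ones(u.size)]@np.linalg.inv(c["K"]).T*D[:,None]
W=P@rot(c["rotation"]).T+c["origin"]
for lo,hi in((60,95),(76,90),(62,74)):
    s=W[(W[:,2]>lo)&(W[:,2]<hi)&(D>0)];rr=cv2.minAreaRect(np.float32(s[:,:2]));print(lo,len(s),rr,np.median(s[:,2]))
E
```

```text
279 ((282.51763916015625, 183.1705780029297), (27.333240509033203, 10.087267875671387), 12.528807640075684) [[624.62091262 168.97697983  80.        ]]
[[618.14931301 219.47403817  80.        ]
 [652.87093784 211.95056734  80.        ]
 [631.09526256 118.45846096  80.        ]
 [596.48775287 126.18116662  80.        ]]
60 1432 ((608.869384765625, 171.8344268798828), (156.30043029785156, 120.4944839477539), 76.52782440185547) 79.07691297910605
76 920 ((607.7427368164062, 170.95806884765625), (149.17861938476562, 110.06770324707031), 76.87984466552734) 81.4649764850127
62 442 ((608.869384765625, 171.8344268798828), (156.30043029785156, 120.4944839477539), 76.52782440185547) 69.62420716143959
```

View pics/crop1.png

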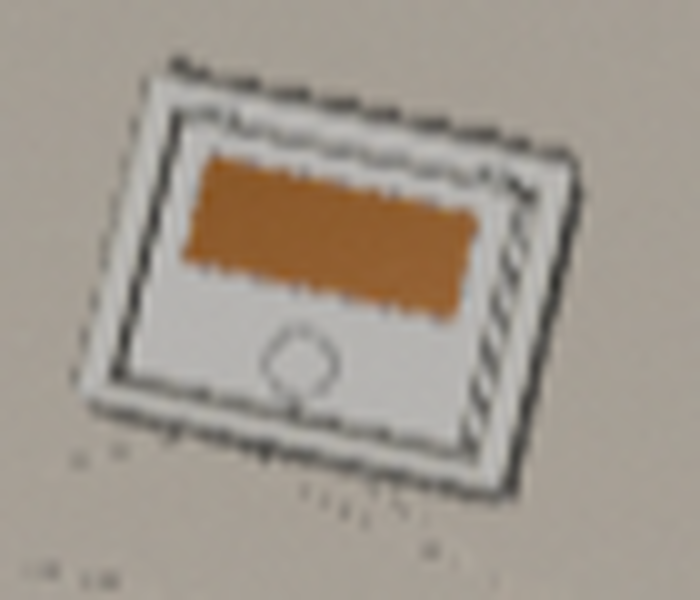

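```bash
python3 - <<'E'
from h import *
c=ctrl.get_calibration("top");print("ring",cast(c,(279.75,195.75),80))
C=np.array([608.9,171.8]);a=-np.arctan2(21.8,93.5);print("press from box",a,C-32*np.array([np.cos(a),np.sin(a)]))
E
python3 -m pendant '[[[-0.85,-0.33,0,0,0],[-0.85,-0.33,0,0,0],[-0.85,-0.33,0,0,0],[-0.85,-0.33,0,0,0],[-0.85,-0.33,0,0,0],[-0.85,-0.33,0,0,0]]]'
python3 -m pendant '[[[-0.85,-0.33,0,0,0],[-0.85,-0.33,0,0,0],[-0.85,-0.33,0,0,0],[-0.85,-0.33,0,0,0],[-0.85,-0.33,0,0,0],[-0.85,-0.33,0,0,0]]]'
python3 -m pendant '[[[-0.85,-0.33,0,0,0],[-0.85,-0.33,0,0,0],[-0.85,-0.33,0,0,0],[-0.85,-0.33,0,0,0],[-0.85,-0.33,0,0,0],[-0.85,-0.33,0,0,0],[-0.85,-0.33,0,0,0],[-0.85,-0.33,0,0,0]]]'
python3 - <<'E'
from h import *
s=ctrl.sense();print({k:s[k] for k in("time_s","eef_pos","ee_rot","force","grip_width")})
c=ctrl.get_calibration("wrist");p,d=ctrl.capture("wrist");cv2.imwrite("pics/w1.png",p);np.save("pics/w1.npy",d);print(c)
import pickle;pickle.dump(c,open("w1.pkl","wb"))
E
```

```text
ring [[580.46579521 178.59026023  80.        ]]
press from box -0.22906287728726155 [577.73585247 179.06607932]
time_s: 0.7
eef_pos: [285.1, 397.7, 231.1]
ee_rot: [-0.0, 0.134, 0.991, -0.0]
force: [-0.0, -0.1, -0.3]
grip_width: 0.001
grip_force: 0.0
time_s: 1.3
eef_pos: [431.0, 290.2, 231.0]
ee_rot: [-0.0, 0.133, 0.991, -0.0]
force: [0.1, -0.2, -0.5]
grip_width: 0.002
grip_force: 0.0
time_s: 2.1
eef_pos: [577.3, 182.4, 231.7]
ee_rot: [0.0, 0.132, 0.991, 0.0]
force: [0.0, 0.1, 0.0]
grip_width: -0.001
grip_force: 0.0
{'time_s': 2.1, 'eef_pos': array([577.28491312, 182.43375828, 231.7151142 ]), 'ee_rot': array([1.46096153e-04, 1.31970734e-01, 9.91253594e-01, 1.24552889e-04]), 'force': array([0.02786311, 0.11487155, 0.04827832]), 'grip_width': -0.0009471421826143767}
{'K': array([[310.43794847,   0.        , 319.07843725],
       [  0.        , 310.43794847, 198.68939602],
       [  0.        ,   0.        ,   1.        ]]), 'origin': array([500.55425757, 203.82433502, 375.7340127 ]), 'rotation': array([0.12665939, 0.78425315, 0.59959468, 0.09690518])}
```

View pics/w1.png

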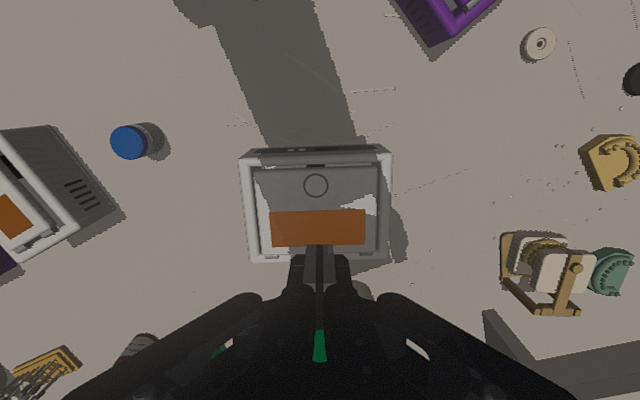

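The wrist view shows the shut wide box under the tool, with the ring at about (315.5,185) and nothing else near the fingers. I'll cast that pixel, then descend.

```bash
python3 - <<'E'
from h import *
import pickle
c=pickle.load(open("w1.pkl","rb"));r=cast(c,(315.5,185),80)[0];d=np.load("pics/w1.npy");print("ring",r,"depth z",c["origin"][2]-d[185,308:324:4])
s=ctrl.sense();T=(r+np.array([579,179,80]))/2
print(T,rot(s["ee_rot"]).T@(T-s["eef_pos"])/200)
E
```

```text
ring [580.54307748 178.45652828  80.        ] depth z [69.83191309 71.05130396 71.3987771  71.49762354]
[579.77153874 178.72826414  80.        ] [-0.01550632 -0.01368476  0.75859596]
```

```bash
python3 -m pendant '[[[-0.015,-0.014,0.25,0,0],[-0.015,-0.014,0.45,0,0],[-0.015,-0.014,0.6,0,0],[-0.015,-0.014,0.68,0,0],[-0.015,-0.014,0.7,0,0],[-0.015,-0.014,0.7,0,0],[-0.015,-0.014,0.7,0,0]]]'
python3 -m pendant '[[[0,0,0.02,0,0],[0,0,0.04,0,0],[0,0,0.05,0,0],[0,0,0.06,0,0],[0,0,0.06,0,0],[0,0,0.06,0,0]]]'
```

```text
time_s: 2.85
eef_pos: [580.9, 177.8, 92.7]
ee_rot: [0.001, 0.133, 0.991, 0.0]
force: [0.5, 0.3, 0.2]
grip_width: -0.001
grip_force: 0.0
time_s: 3.45
eef_pos: [580.2, 177.5, 79.5]
ee_rot: [-0.0, 0.133, 0.991, -0.0]
force: [-2.6, -0.9, 4.3]
grip_width: -0.003
grip_force: 1.5
```

```bash
python3 -m pendant '[[[0,0,0.01,0,0],[0,0,0.015,0,0],[0,0,0.02,0,0],[0,0,0.02,0,0]]]'
python3 -m pendant '[[[0,0,0.005,0,0],[0,0,0.01,0,0],[0,0,0.01,0,0],[0,0,0.01,0,0]]]'
```

```text
time_s: 3.85
eef_pos: [580.3, 177.5, 75.3]
ee_rot: [-0.0, 0.133, 0.991, 0.0]
force: [-3.0, 0.5, 4.5]
grip_width: 0.002
grip_force: 2.0
time_s: 4.25
eef_pos: [580.4, 177.6, 74.5]
ee_rot: [0.0, 0.133, 0.991, 0.0]
force: [-6.8, -0.5, 13.6]
grip_width: -0.002
grip_force: 6.7
```

The force jumped from 4.5 to 13.6 N at z = 74.5, so the hatch is on its hard stop. Now I'll draw back fast, then wait two seconds.

```bash
python3 -m pendant '[[[0,0,-0.25,0,0],[0,0,-0.5,0,0],[0,0,-0.75,0,0],[0,0,-0.75,0,0],[0,0,-0.75,0,0],[0,0,-0.75,0,0],[0,0,-0.75,0,0],[0,0,-0.75,0,0]]]'
python3 - <<'E'
from h import *
for n in("side","wrist"):
    p,d=ctrl.capture(n);
    if n=="side": p=cv2.resize(p[190:280,250:400],None,fx=5,fy=5)
    cv2.imwrite(f"pics/{n}2.png",p)
E
```

```text
time_s: 5.05
eef_pos: [580.1, 177.4, 222.1]
ee_rot: [-0.001, 0.133, 0.991, -0.0]
force: [-0.9, -0.4, 0.2]
grip_width: 0.003
grip_force: 0.0
```

View pics/side2.png

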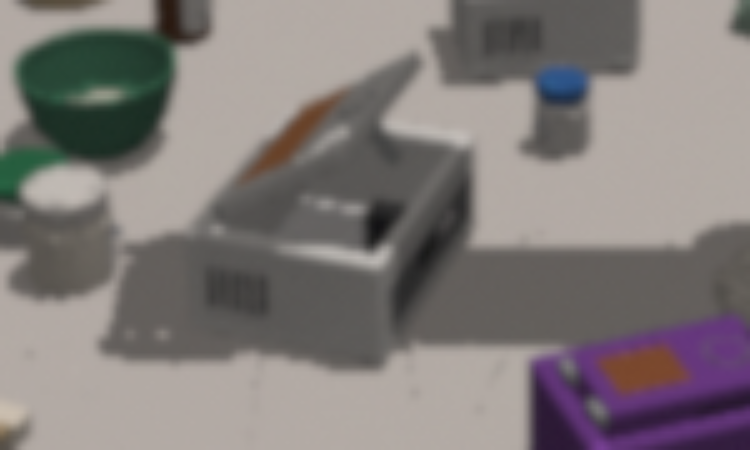

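View pics/wrist2.png

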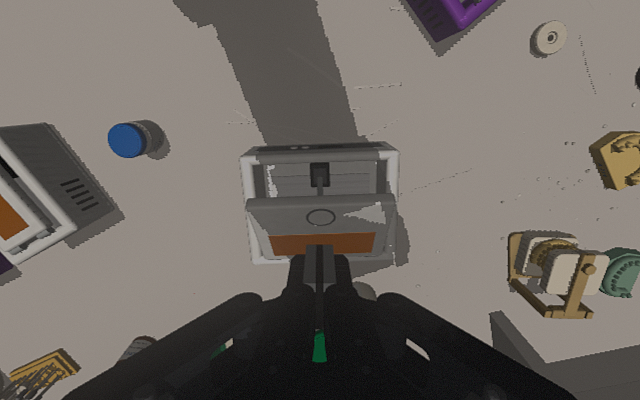

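The side crop shows the hatch standing open, with its front edge at about (420,60) in the crop. In the wrist view the ring has moved to about (320,217), and the jar and the narrow box are where they were. I'll wait more than two seconds and check again.

```bash
for i in 1 2; do python3 -m pendant '[[[0,0,0,0,0],[0,0,0,0,0],[0,0,0,0,0],[0,0,0,0,0],[0,0,0,0,0],[0,0,0,0,0],[0,0,0,0,0],[0,0,0,0,0],[0,0,0,0,0],[0,0,0,0,0],[0,0,0,0,0],[0,0,0,0,0]]]' | head -1; done
python3 - <<'E'
from h import *
p,d=ctrl.capture("side");q=cv2.resize(p[190:280,250:400],None,fx=5,fy=5)
diff=cv2.absdiff(q,cv2.imread("pics/side2.png"));print("mean/max diff",diff.mean(),diff.max(),(diff.max(2)>40).sum())
E
```

```text
time_s: 6.35
time_s: 7.55
mean/max diff 0.553757037037037 31 0
```

The picture has not changed after 2.4 s, so the hatch stays open by itself.

```bash
python3 -c "
from rig import ctrl
print(ctrl.finish_job())"
```

```text
the job is handed in; nothing more can be done
None
```

I pressed the wide box's hatch once at its mark down to the hard stop; it popped open and stood untouched for over two seconds, nothing else was touched, and the job is handed in (no verdict was returned).

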